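# Change the dough mixer from fast to slow by way of stop

### The arm

A 6-joint arm with a two-finger parallel gripper is mounted at the origin on the work surface. World frame = base frame: x ahead of the robot, y to its left, z up, the work surface at z = 0. Lengths are in m, angles in rad, forces in N, time in s.
With the tool pointing down it reaches from about 0.375 to 0.925 m from the base axis. Payload 5.7 kg.
Tool frame: the origin (TCP) lies midway between the tips of the shut fingers; the grasp point (between the pads) lies 19 mm behind it; z points along the fingers, x is the direction in which the jaws open and shut, and the axes are right-handed (so a half turn about z gives the same grasp; the last joint's range is limited). The gripper opens to 88 mm and grips with 3 to 60 N. Pads are 20 mm wide; open, the fingers measure 115 mm over their backs; the gripper's body (75 mm by 178 mm) begins 61 mm behind the grasp point.
Start: joints at [1.226, 0.359, 1.51, -0, 1.272, -0.115], TCP at [0.137, 0.584, 0.223] pointing down, gripper open.
Joint ranges: [-2.97, 2.97], [-1.01, 2.36], [0.21, 2.38], [-0.96, 4.11], [0.2, 2.71], [-2.98, 2.98]. Speed limits (rad/s): [2.39, 2.39, 3.14, 3.14, 3.14, 3.14].

### API

Orientations are given as a unit quaternion [x, y, z, w].
In Python, from bench import move_ptp, servo_line, goto_joints, move_gripper, sleep, inverse_kinematics, capture, PlanningError, close_job, spot_in, silhouettes, current_clock, current_joint_pos, current_qvel, current_joint_torque, current_position, current_orientation, current_force, current_torque, current_finger_gap gives the robot as it stands. Calls block until the motion is done:
- move_ptp(position, orientation): joint-space move of the TCP to a pose.
- servo_line(position, orientation=None, rate=0.15, contact_N=None): straight line of the TCP; orientation=None keeps the orientation; rate is the mean speed in m/s. With contact_N (N) it stops when the force on the tool has changed by that much, and returns True; else False.
- goto_joints(angles): joint-space move.
- move_gripper(opening): finger opening in m; the grip force is fixed at half the most; returns when the fingers have stopped.
- sleep(seconds).
- inverse_kinematics(position, orientation): joint angles nearest the present ones, or None.
- capture(name): name is "side" or "top" or "wrist"; returns a dict with "image" (420x560x3 uint8, blue, green, red), "range_z" (420x560 float32, m along the optical axis (not along the pixel's ray), 0 where there is no reading), "intrinsics" (3x3 intrinsics, pixels), "k1" (the pictures are not rectified: a ray, as slopes to the right and down, at radius r is drawn at 1 + k1 r^2 times it, then the intrinsics apply), "R" (3x3) and "t" (3): a world point X has camera coordinates R X + t. Camera axes: x right, y down, z forward; pixel columns grow to the right and rows downward; lengths in m; the calibration is good to about 2 mm. A picture is of the moment at which its call begins.
A pose or a line that the arm cannot do raises PlanningError and nothing moves.
- close_job(): hands the job in, once; it reports no verdict.
Trained networks look in the newest picture that a camera, given by its name, has taken for a name from the list of things; names that differ only in an ending like _2 or _b are one class to them, and where a whole thing is asked for, a point or a joint stands for the part that bears it (a point fixed in the world has none). Each returns a list of dicts, best first, with "conf" (0 to 1); they miss things now and then, are a little off and sometimes report something else, mostly with a low value. They report only what shows in the picture. A call takes as long as a camera call.
- spot_in(camera, query): "xy" ([column, row] in pixels, amid what is visible of it).
- silhouettes(camera, query): "region" (420x560 bool, what is visible of it) and "xy" ([column, row] in pixels, amid what is visible of it).
Readings, each from a call of its own:
- current_clock(): time.
- current_joint_pos(): joint angles.
- current_qvel(): joint speeds.
- current_joint_torque(): joint torques, N m.
- current_position(): TCP position.
- current_orientation(): TCP orientation.
- current_force(): force on the tool from outside, world axes, zero at the start.
- current_torque(): the same for the moment, N m.
- current_finger_gap(): finger opening in m.
Only numpy, scipy, OpenCV 4.12 (cv2) and the standard library are available. Lean on these libraries where they do the work, as an engineer would, in place of code of your own. Each camera call takes 0.05 s, during which the arm holds its last target. There are 200 camera calls.

### The job

The dough mixer has been left on fast: the blue key on its switch box is down. Its gears must not go straight from fast to slow, so first press the red stop key home so that it latches and the blue key pops up, then press the white slow key home so that it stays down and the red one pops up. Do not press the yellow key, and leave the switch box with only the white key down.

Things in the scene. Friction and masses are not known exactly. Their poses are not given: they have to be found in the camera images.
- switchbox: Fixed grey box, 270 mm long (y, along the key row), 130 wide (x), top 70 mm above the bench; origin under its centre. Four keys in a row on it, 54 mm apart, in any colour order. Each is sprung up (1 to 3 N) and goes straight down 15 mm to a stop; pressed past 12 mm (about 5 N; stop a force-guarded press at 10 N) it latches, freeing the key that was down, which pops up. Half a stroke does not latch.
- stop_top (a point): RED key (stop) on the switch box: 52 x 36 mm flat-topped cap. The point is the centre of its top, 96 mm above the bench when up, 84 mm when latched down, 81 mm at its stop. x lies along the 52 mm length, y along the row, z up. Up at the start.
- slow_top (a point): WHITE key (slow speed) on the switch box: 52 x 36 mm flat-topped cap. The point is the centre of its top, 96 mm above the bench when up, 84 mm when latched down, 81 mm at its stop. x lies along the 52 mm length, y along the row, z up. Up at the start.
- medium_top (a point): YELLOW key (medium speed) on the switch box: 52 x 36 mm flat-topped cap. The point is the centre of its top, 96 mm above the bench when up, 84 mm when latched down, 81 mm at its stop. x lies along the 52 mm length, y along the row, z up. Up at the start; not to be pressed.
- fast_top (a point): BLUE key (fast speed) on the switch box: 52 x 36 mm flat-topped cap. The point is the centre of its top, 96 mm above the bench when up, 84 mm when latched down, 81 mm at its stop. x lies along the 52 mm length, y along the row, z up. Latched down at the start.

How it is judged:
On the way, in this order (a step that is already met when the one before it is completed fails the run):
1. the red stop key stays down once the fingers have left it, and the blue fast key has popped up (height (world z) of stop_top below 0.0865 m and height (world z) of each of fast_top, slow_top above 0.0925 m and distance between the grasp point and stop_top above 0.045 m), for 0.1 s.
2. the white slow key is down and the red stop key has popped up (height (world z) of slow_top below 0.0865 m and height (world z) of each of stop_top, fast_top above 0.0925 m), for 0.1 s.
At the end, for the whole second after the job is handed in: The white key is latched down (its top at least 9.5 mm below the up height of 96 mm) and the red, yellow and blue keys are all up (tops within 3.5 mm of that height) (all of step 2 and height (world z) of medium_top above 0.0925 m); the robot touches nothing.
It fails at once if the yellow key is pressed (more than 5 mm) (height (world z) of medium_top below 0.091 m).
It fails at once if the white key is pressed (more than 6 mm) while the blue fast key is still down (height (world z) of slow_top below 0.09 m and height (world z) of fast_top below 0.0865 m).
It also fails if it takes over 32 s, if anything falls off the work surface, if the arm or the gripper's body presses on something with over 40 N, if the wrist force passes 120 N, or if a joint passes its speed limit or range.

## Working session

There is one attempt and no reset: what is moved stays moved. The work goes in short steps, each a Python script; the robot and the scene stay as the last script left them, time stands still between calls to the robot, and variables do not carry over. Pictures are saved under pics/ and viewed, about 8 in all and at most 12, crops included, and the job is handed in when it is done.

```bash
mkdir -p pics; cat > h.py <<'E'
from bench import *
import numpy as np, cv2
def world(c,u,v,z=None):
    """pixel -> world from depth"""
    d=c["k1"]; K=np.array(c["intrinsics"])
    x=(u-K[0,2])/K[0,0]; y=(v-K[1,2])/K[1,1]
    a,b=x,y
    for _ in range(20):
        s=1+d*(a*a+b*b); a,b=x/s,y/s
    R=np.array(c["R"]);t=np.array(c["t"])
    ray=np.stack([a,b,np.ones_like(a)],-1)
    return (ray*np.asarray(z)[...,None]-t)@R
KEYS=["stop_top","slow_top","medium_top","fast_top"]
def look(cam,save=None):
    c=capture(cam); im=c["image"].copy(); out={}
    for q in KEYS+["switchbox"]:
        r=silhouettes(cam,q)
        for s in r[:2]:
            m=s["region"]; 
            v,u=np.nonzero(m&(c["range_z"]>0))
            if len(u)<10: continue
            P=world(c,u.astype(float),v.astype(float),c["range_z"][v,u])
            bgr=c["image"][m].mean(0).astype(int)
            zt=np.percentile(P[:,2],80); T=P[abs(P[:,2]-zt)<0.006]
            rect=cv2.minAreaRect((T[:,:2]*1000).astype(np.float32))
            print(cam,q,round(s["conf"],2),"xy",np.round(s["xy"]),"bgr",bgr,"med",np.median(T,0).round(4),"rect",np.round(rect[0]),np.round(rect[1]),round(rect[2]),len(u))
            cv2.circle(im,tuple(int(i) for i in s["xy"]),3,(255,0,255),1)
            cv2.putText(im,q[:4],tuple(int(i) for i in s["xy"]),0,.4,(0,0,0),1)
    if save: cv2.imwrite(save,im)
E
python3 - <<'E'
from h import *
print(current_clock(),current_position(),current_orientation())
look("top","pics/top1.png"); look("side","pics/side1.png")
print(current_clock())
a=cv2.imread("pics/top1.png");b=cv2.imread("pics/side1.png")
cv2.imwrite("pics/both.png",cv2.resize(np.hstack([a,b]),(800,300)))
E
```

```text
0.0 [0.13645071 0.58358427 0.22183341] [ 7.83495971e-01  6.21396227e-01 -7.44259649e-04  4.87730300e-04]
top stop_top 0.86 xy [256. 247.] bgr [ 37  40 176] med [0.5112 0.0832 0.0961] rect [511.  83.] [36. 52.] 81 865
top slow_top 0.7 xy [147. 230.] bgr [194 197 206] med [0.5375 0.2413 0.0962] rect [537. 243.] [36. 52.] 80 929
top medium_top 0.81 xy [184. 238.] bgr [ 63 186 215] med [0.5279 0.1886 0.096 ] rect [528. 189.] [35. 51.] 80 870
top medium_top 0.35 xy [206. 238.] bgr [90 89 89] med [0.5225 0.1598 0.0705] rect [524. 163.] [270. 131.] 80 12514
top fast_top 0.76 xy [220. 244.] bgr [171  91  49] med [0.5197 0.1356 0.0842] rect [520. 136.] [36. 52.] 80 854
top switchbox 0.59 xy [207. 242.] bgr [90 89 89] med [0.5226 0.1597 0.0705] rect [524. 163.] [270. 131.] 80 12216
side stop_top 0.6 xy [309. 234.] bgr [ 20  23 139] med [0.5115 0.09   0.0944] rect [513.  85.] [36. 52.] 81 651
side stop_top 0.57 xy [300. 251.] bgr [140  72  35] med [0.5206 0.1391 0.0826] rect [521. 136.] [38. 52.] 80 483
side slow_top 0.62 xy [289. 293.] bgr [159 167 178] med [0.5385 0.2472 0.0944] rect [539. 244.] [37. 52.] 81 1056
side medium_top 0.93 xy [299. 267.] bgr [ 33 149 179] med [0.5294 0.1947 0.0944] rect [532. 199.] [59. 52.] 79 781
side switchbox 0.9 xy [290. 311.] bgr [79 79 77] med [0.5217 0.2205 0.0687] rect [525. 164.] [272. 130.] 81 9370
side switchbox 0.68 xy [299. 268.] bgr [ 34 150 180] med [0.5291 0.1952 0.0944] rect [532. 201.] [63. 52.] 81 779
0.6
```

View pics/top1.png

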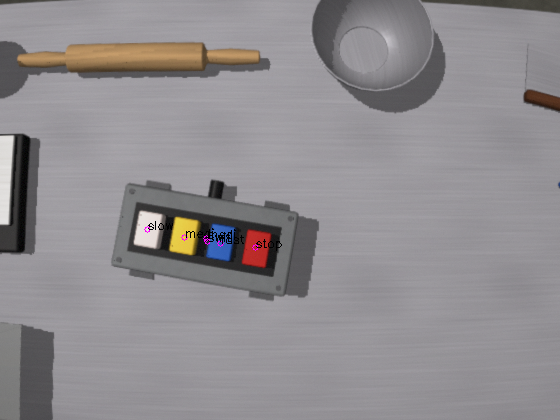

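The networks' labels match the picture: white (147,230), yellow (184,238), blue (220,244) and lower, and red (256,247). Both cameras' depths agree to about 2 mm. I'll check for obstacles on the side view, then move.

View pics/side1.png

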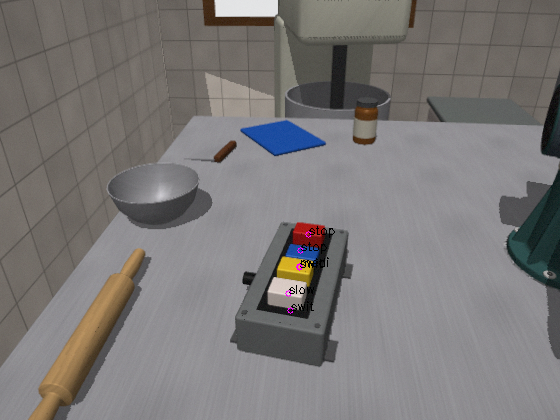

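```bash
cat >> h.py <<'E'
RED=np.array([.5115,.0837]); WHITE=np.array([.5378,.2432])
ROW=(WHITE-RED)/np.linalg.norm(WHITE-RED)
def quat():
    best=None; q0=current_joint_pos()
    for s in (1,-1):
        yaw=np.arctan2(-s*ROW[0],s*ROW[1])
        q=[np.cos(yaw/2),np.sin(yaw/2),0,0]
        j=inverse_kinematics([*RED,.2],q)
        if j is not None and (best is None or abs(j[5]-q0[5])<best[0]): best=(abs(j[5]-q0[5]),q,j)
    return best[1],best[2]
E
python3 - <<'E'
from h import *
q,j=quat(); print(np.round(q,3),np.round(j,2), [inverse_kinematics([*WHITE,.08],q)])
E
```

```text
[ 0.997 -0.082  0.     0.   ] [ 0.03  0.27  1.71 -0.    1.16  0.19] [array([ 3.07692198e-01,  5.03829529e-01,  1.67683275e+00, -4.44089210e-16,
        9.60930376e-01,  4.71112005e-01])]
```

The side view shows a clear path. Keys run from white (288,293) to red (309,234), with blue the low one at (300,251). Now I'll shut the gripper, go above red and press it under force guard.

```bash
python3 - <<'E'
from h import *
q,_=quat()
move_gripper(0.0)
move_ptp([*RED,.16],q); servo_line([*RED,.105],q,rate=.1)
print(current_clock(),current_position(),current_finger_gap(),current_force())
hit=servo_line([*RED,.077],q,rate=.03,contact_N=10)
print(hit,current_position(),current_force(),current_clock())
servo_line([*RED,.16],q,rate=.12)
look("top","pics/top2.png"); print(current_clock())
E
```

```text
4.8833 [0.51177701 0.08388893 0.10519478] 0.00024896046195924104 [ 0.68753304 -0.37608969  0.2068002 ]
True [0.51196929 0.08371064 0.09234372] [ 0.43376403 -0.3106847   1.66842783] 5.425
top switchbox 0.49 xy [118. 240.] bgr [154 152 149] med [0.5197 0.2953 0.0696] rect [546. 292.] [  9. 128.] 81 246
6.4333
```

The guard tripped on the touch-down bump at z = 92 mm, so this was probably only half a stroke. I'll touch down slowly and repeat the press, continuing from wherever the guard stops, until the stop is reached.

```bash
cat >> h.py <<'E'
def press(xy,q):
    servo_line([*xy,.100],q,rate=.08)
    for i in range(5):
        hit=servo_line([*xy,.0785],q,rate=.015,contact_N=10)
        p=current_position(); print(hit,np.round(p,4),np.round(current_force(),2),current_clock())
        if p[2]<.0825: break
    servo_line([*xy,.16],q,rate=.12)
E
python3 - <<'E'
from h import *
q,_=quat()
press(RED,q); look("side","pics/side2.png"); print(current_clock())
E
```

```text
True [0.5118 0.0837 0.0813] [-0.6  -0.99  7.16] 8.4833
side stop_top 0.53 xy [314. 236.] bgr [ 29  33 171] med [0.5112 0.0857 0.0827] rect [512.  83.] [37. 51.] 79 361
side slow_top 0.79 xy [288. 294.] bgr [176 182 192] med [0.5381 0.2475 0.0944] rect [539. 243.] [37. 52.] 81 1013
side medium_top 0.9 xy [297. 268.] bgr [ 37 158 187] med [0.5293 0.1942 0.0945] rect [532. 201.] [58. 52.] 80 808
side fast_top 0.71 xy [304. 249.] bgr [149  73  33] med [0.5209 0.1415 0.0944] rect [521. 137.] [38. 51.] 79 625
side switchbox 0.83 xy [292. 311.] bgr [85 85 84] med [0.5192 0.219  0.0687] rect [526. 163.] [273. 130.] 81 9344
9.5917
```

View pics/side2.png

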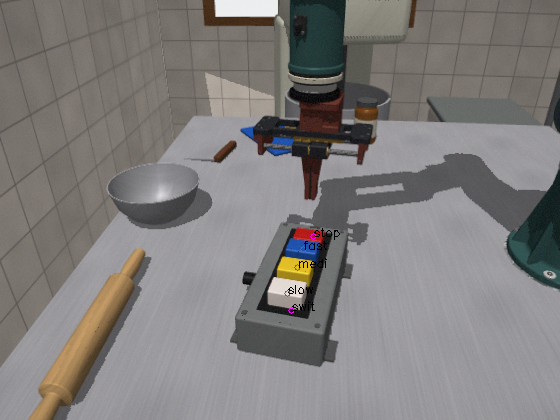

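Red (314,236) is now latched low. Blue (304,249) is level with yellow and white, and the fingers are well clear. Next is white.

```bash
python3 - <<'E'
from h import *
q,_=quat()
servo_line([*WHITE,.16],q,rate=.15)
press(WHITE,q)
servo_line([.5115,.0837,.22],q,rate=.15)
look("side","pics/side3.png"); print(current_clock())
E
```

```text
True [0.538  0.2434 0.0934] [-0.12 -0.48  3.9 ] 12.4
True [0.5381 0.2433 0.0813] [0.39 0.75 6.62] 13.1833
side stop_top 0.6 xy [310. 232.] bgr [ 29  29 147] med [0.512  0.0906 0.0943] rect [514.  95.] [58. 52.] 83 573
side slow_top 0.7 xy [290. 298.] bgr [184 190 200] med [0.5373 0.248  0.0825] rect [538. 246.] [37. 53.] 86 757
side medium_top 0.86 xy [296. 272.] bgr [ 32 155 185] med [0.5292 0.1945 0.0944] rect [530. 191.] [37. 51.] 81 882
side fast_top 0.55 xy [303. 250.] bgr [147  72  32] med [0.5209 0.1419 0.0944] rect [523. 145.] [53. 53.] 76 618
side switchbox 0.74 xy [292. 313.] bgr [83 83 82] med [0.5206 0.2211 0.0687] rect [526. 165.] [270. 130.] 81 9147
15.5917
```

View pics/side3.png

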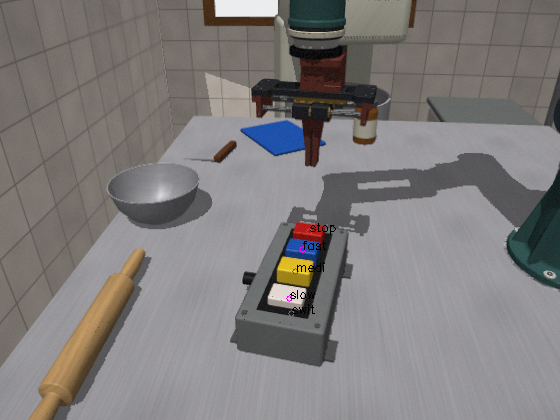

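White (290,298) is latched low. Red (310,232), blue (303,250) and yellow (296,272) are all up at the same level, and the arm is clear.

```bash
python3 -c "
from bench import *
close_job()"
```

```text
the job is handed in; nothing more can be done
```

I pressed the red stop key home first, then the white slow key, and handed the job in with only the white key down, at about 15.6 s of the 32 s allowed.

- **After the red press:** the side camera showed red latched at about 83 mm and blue popped up. The fingers had left the key by then.
- **After the white press:** the last side view showed white latched at 82.5 mm and red, yellow and blue all up at about 94.4 mm. That camera reads about 1.6 mm low, so these match 84 mm and 96 mm. The arm was clear of everything, at about 0.22 m height.
- **What went wrong on the way:**
  - The first red press stopped early at z = 92 mm because touching the key set off the 10 N guard. It was too shallow to latch, so I repeated it more slowly.
  - The white press stopped early once too, at z = 93 mm, and was carried on to its stop.
  - After the first red press the top camera found none of the keys, probably because the arm hid them. The checks after each completed press therefore come from the side camera alone.

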